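# Sort the desk organiser and wedge up its front lip

### The job

Please sort the desk organiser: put the eraser in the compartment with the blue floor and the orange memory stick in the one with the orange floor. Then take the red wedge by its upright grip and, with it flat on the desk, push its thin nose under the front lip of the loaded tray until the lip has just lifted off the base and rests on the wedge's green band, and finish while still holding the wedge there, with the tray carried by the wedge alone and not by your gripper. Leave the tape roll and the mug where they are.

Things in the scene. Friction and masses are not known exactly. Their poses are not given: they have to be found in the camera images.
- eraser_mid (a point): centre of the loose eraser (white, worn, in a blue sleeve), 46 x 23 x 13 mm, lying flat on the desk; x axis along its 46 mm length, y along its 23 mm width, z up
- stick_mid (a point): centre of the loose orange memory stick's body, 43 x 18 x 8 mm, lying flat; x along its length (a thin metal plug sticks 12 mm further out at the +x end), y along its 18 mm width, z up
- blue_bin (a point): centre of the inner floor of the compartment with the blue floor (on the robot's left), 15 mm above the desk at the start; compartment 150 mm (x) by 115 mm (y) inside, open at the top, walls 29 mm high and 5 mm thick; axes of the tray: +x from the front lip to the hinge at the far side, +y to the left, z up
- orange_bin (a point): the same for the compartment with the orange floor (on the robot's right)
- lip (a point): lowest point, in the middle, of the tray's front lip (a round aluminium rod of 3 mm radius along y); axes of the tray, +x points under the tray to the hinge. At rest 10 mm above the desk; rises as the wedge goes in. The space under the tray behind the lip is open, 130 mm deep and 104 mm to either side (there stand the base runners)
- tray: light wooden two-compartment tray, 160 mm (x) by 245 mm (y) by 34 mm high, 0.55 kg, hinged at its far edge to the base; origin in the middle of the hinge axis, 160 mm along +x from the lip and 10 mm above the desk; x away from the lip, z up. At rest level on the dark base; the front can be tipped up and falls back by its own weight (about 3 N at the lip)
- base: dark steel base of the organiser, fixed to the desk: two runners 10 mm high on which the tray rests, and a crossbar at the back; origin on the desk under the tray's centre, axes as the tray at rest
- wedge: loose red leveling wedge, 0.12 kg, 26 mm wide (y) all along, flat underside; origin on its underside under the middle of the upright grip; +x points to the thin nose, 79 mm from the origin; z up. A green band lies across the ramp from 34 to 50 mm behind the nose
- wedge_grip (a point): point in the upright grip of the wedge, 38 mm above its underside; the grip is a block 28 mm (x) by 26 mm (y) reaching 56 mm above the underside, with plain side faces at y = +-13 mm; axes of the wedge
- wedge_nose (a point): middle of the wedge's nose at its underside; axes of the wedge. From the nose, 4 mm high, the ramp rises 1 in 4 back towards the grip (20 mm high, 65 mm behind the nose). With the wedge flat on the desk the ramp first meets the lip when the nose is 24 mm beyond it; 42 mm puts the lip on the middle of the green band, lifted 4.5 mm
- tape_roll: roll of tan tape lying flat, 103 x 99 x 24 mm, bystander; origin at the underside's centre
- mug: dark mug with white foot, 82 x 111 x 97 mm, bystander; origin at the underside's centre

How it is judged:
By the outcome, as a careful person would: the job done as asked, in the order asked, and still so for the second after the job is handed in, while the arm keeps its last pose, push and grip.
It also fails if it takes over 70 s, if anything falls off the work surface, if the arm or the gripper's body presses on something with over 40 N, if the wrist force passes 120 N, or if a joint passes its speed limit or range.

### The arm

A 6-joint arm with a two-finger parallel gripper is mounted at the origin on a cart in front of the work surface, level with it; the furniture and walls round the work are solid. World frame = base frame: x ahead of the robot, y to its left, z up, the work surface at z = 0. Lengths are in m, angles in rad, forces in N, time in s.
With the tool pointing down it reaches from about 0.25 to 0.725 m from the base axis. Payload 4 kg.
Tool frame: the origin (TCP) lies midway between the tips of the shut fingers; the grasp point (between the pads) lies 19 mm behind it (bot.grasp_offset is the distance from the TCP to the grasp point, in m); z points along the fingers, y is the direction in which the jaws open and shut (so a half turn about z gives the same grasp; the last joint's range is limited). The gripper opens to 85 mm and grips with 20 to 120 N. Pads are 22 mm wide; open, the fingers measure 114 mm over their backs; the gripper's body (76 mm by 85 mm) begins 54 mm behind the grasp point. The pads swing forward as they close: fully open they stand 13 mm farther back than shut.
Start: joints at [1.309, 0.241, 0.005, 1.335, 0, 1.571], TCP at [0.129, 0.483, 0.231] pointing down, gripper open.
Joint ranges: [-2.72, 2.72], [-1.05, 1.87], [-1.09, 1.28], [-1.99, 2.15], [-1.42, 1.44], [-3.14, 3.14]. Speed limits (rad/s): [2.79, 2.79, 3.14, 3.14, 3.14, 3.14].

### API

Orientations are given as a unit quaternion [x, y, z, w].
In Python, from workcell import sensors, optics, bot gives the robot as it stands.
- The arm moves only by the tool apply_moves, never from a script. Its argument "plan" is one flat list of numbers, 6 for each row, row after row: the shift along the tool's x, y, z in m, then the turn, a rotation vector about the tool's x, y, z in rad. In form: [tx, ty, tz, ax, ay, az, tx, ty, tz, ax, ay, az, ...]. A call has 1 to 12 rows; each row is the pose to reach, as a shift and turn from the pose commanded when the call began, along the tool's axes at that moment; what a row does not reach only later rows make up. A row lasts 1/12 s, in which the tool goes at most 41.7 mm and 7.16 degrees, less where a joint would pass 70% of its speed; a pose out of reach is approached as far as the arm can. A call with a gripper value outside its range is refused whole. "grip" is the finger opening in m, from 0 to 0.0854, set as the call begins (left out, the last holds). The fingers move at their own pace and stop on an object; the grip force is fixed at half the most. Time passes only in rows, so rows that repeat a pose let the fingers close. It gives the time, the measured TCP pose, the force and the opening at its end, in the units of the state.
- sensors.get_obs(): the state, without advancing time (a new reading comes with each control period).
- optics.camera(name): name is "side" or "top" or "wrist"; returns a dict with "pixels" (420x560x3 uint8, red, green, blue), "fx", "fy", "cx", "cy" (pixels), "pose" (4x4, takes a point from camera to world coordinates); the wrist camera has in their place "tool_from_camera" (4x4, takes a point from camera to tool coordinates, whose origin is the TCP and whose axes are the flange's). Camera axes: x right, y up, looking along -z (the intrinsics and any distortion apply to the point x, -y, -z); pixel columns grow to the right and rows downward; lengths in m; the calibration is good to about 2 mm. The wrist camera is an equidistant fisheye: a pixel r from the principal point sees the ray r / f radians off the axis. A picture is of the moment at which its call begins: read the wrist's pose just before it. There is no depth.
- bot.job_done(): hands the job in, once; it reports no verdict.
The state is a dict: "clock": time; "joint_pos": joint angles; "joint_vel": joint speeds; "tau": joint torques, N m; "eef_pos": TCP position; "tool_rot": TCP orientation; "ft_force": force on the tool from outside, world axes, zero at the start; "ft_torque": the same for the moment, N m; "grip_width": finger opening in m.
Only numpy, scipy, OpenCV 4.12 (cv2) and the standard library are available. Lean on these libraries where they do the work, as an engineer would, in place of code of your own. Each camera call takes 0.05 s, during which the arm holds its last target.

## Working session

There is one attempt and no reset: what is moved stays moved. The work goes in short steps, Python scripts to look and compute and a tool call to move; the robot and the scene stay as the last step left them, time stands still between calls to the robot, and variables do not carry over. Pictures are saved under pics/ and viewed, and the job is handed in when it is done.

Besides the shell and the picture viewer there is one more tool, called after "Request:" as name(argument=value, ...) on one line, values as JSON. apply_moves: Moves the arm, as the interface text tells. Its arguments: {"type":"object","properties":{"plan":{"type":"array","items":{"type":"number"}},"grip":{"type":"number"}},"required":["plan"]}

```bash
ls; mkdir -p pics; python3 - <<'E'
from workcell import sensors, optics, bot
import cv2
print(sensors.get_obs())
print(bot.grasp_offset)
for n in ["side","top","wrist"]:
    c=optics.camera(n); cv2.imwrite(f"pics/{n}0.png",c["pixels"][:,:,::-1])
    print(n,{k:v for k,v in c.items() if k!="pixels"})
E
```

```text
pics
{'clock': 0.0, 'joint_pos': array([1.30900678e+00, 2.41404728e-01, 3.69531852e-03, 1.33521573e+00,
       1.74039128e-05, 1.57080931e+00]), 'joint_vel': array([ 0.00095336, -0.00052494,  0.00101593,  0.00046568,  0.000718  ,
       -0.00050766]), 'tau': array([-1.02336141e-04, -3.72318935e+01,  2.52406472e+01,  1.68982957e-02,
       -1.79780704e-05,  3.12345733e-06]), 'eef_pos': array([0.1292307 , 0.48233492, 0.23040607]), 'tool_rot': array([ 1.30527684e-01,  9.91444094e-01, -1.05416407e-03, -1.47548119e-04]), 'ft_force': array([-0.320465  ,  0.39374182,  0.17976999]), 'ft_torque': array([ 0.05176581, -0.02983304, -0.06033826]), 'grip_width': 0.08576331734152448}
0.0187
side {'fx': 397.656376094199, 'fy': 397.656376094199, 'cx': 277.2698704880345, 'cy': 215.17654759261313, 'pose': array([[-0.99497288,  0.06555338, -0.07570819,  0.47996369],
       [-0.09951818, -0.56278469,  0.82059096,  0.93081879],
       [ 0.0111851 ,  0.82400009,  0.56647926,  0.72314358],
       [ 0.        ,  0.        ,  0.        ,  1.        ]])}
top {'fx': 429.2846044235942, 'fy': 429.2846044235942, '
[... 172 characters left out ...]
06215283e-02,  1.21485514e-02,
         4.54182441e-04],
       [ 1.77518672e-02,  1.89958856e-01,  9.81631552e-01,
         1.37020389e+00],
       [ 0.00000000e+00,  0.00000000e+00,  0.00000000e+00,
         1.00000000e+00]])}
wrist {'fx': 325.19226210127806, 'fy': 325.19226210127806, 'cx': 272.5131076548269, 'cy': 206.81793374165295, 'tool_from_camera': array([[ 3.24475910e-04,  9.54153084e-01,  2.99318871e-01,
         7.58609791e-02],
       [ 9.99999943e-01, -2.81872090e-04, -1.85510413e-04,
         1.38252880e-03],
       [-9.26356964e-05,  2.99318914e-01, -9.54153121e-01,
        -1.42169096e-01],
       [ 0.00000000e+00,  0.00000000e+00,  0.00000000e+00,
         1.00000000e+00]])}
```

View pics/top0.png

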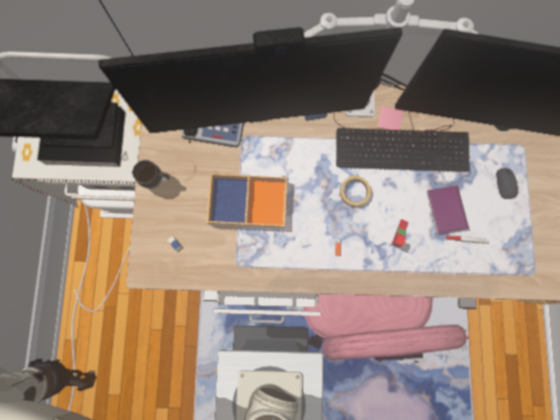

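View pics/side0.png

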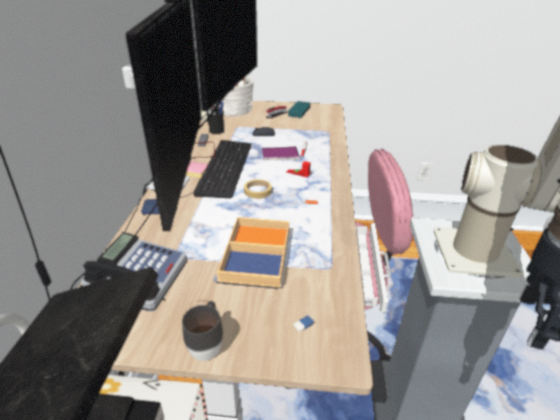

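View pics/wrist0.png

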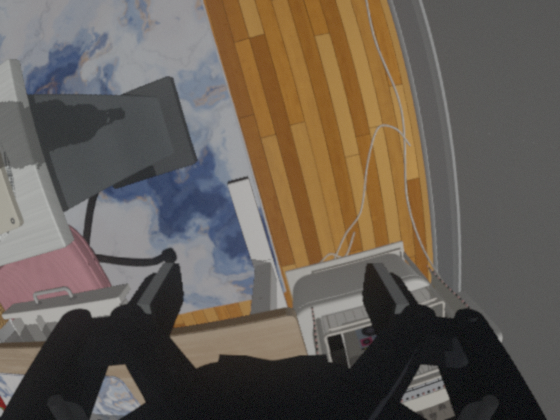

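The top view shows the eraser near px (175,243), stick (338,249), wedge (401,234) and the tray centred near (248,201), with blue on the left and orange on the right. The mug is at (148,174) and the tape at (356,191). Next I measure by masks.

```bash
cat > h.py <<'E'
import numpy as np, cv2
from scipy.spatial.transform import Rotation as R
from workcell import sensors, optics, bot
def cast(c,uv,z):
    uv=np.atleast_2d(uv).astype(float)
    d=np.stack([(uv[:,0]-c["cx"])/c["fx"],-(uv[:,1]-c["cy"])/c["fy"],-np.ones(len(uv))],1)
    P=c["pose"];d=d@P[:3,:3].T;o=P[:3,3]
    return o+d*((z-o[2])/d[:,2])[:,None]
def wcast(c,obs,uv,z):
    uv=np.atleast_2d(uv).astype(float)
    x=uv[:,0]-c["cx"];y=uv[:,1]-c["cy"];r=np.hypot(x,y)+1e-9;th=r/c["fx"]
    d=np.stack([np.sin(th)*x/r,-np.sin(th)*y/r,-np.cos(th)],1)
    T=np.eye(4);T[:3,:3]=R.from_quat(obs["tool_rot"]).as_matrix();T[:3,3]=obs["eef_pos"]
    P=T@c["tool_from_camera"];d=d@P[:3,:3].T;o=P[:3,3]
    return o+d*((z-o[2])/d[:,2])[:,None]
def wproj(c,obs,X):
    T=np.eye(4);T[:3,:3]=R.from_quat(obs["tool_rot"]).as_matrix();T[:3,3]=obs["eef_pos"]
    P=np.linalg.inv(T@c["tool_from_camera"]);p=np.atleast_2d(X)@P[:3,:3].T+P[:3,3]
    q=np.stack([p[:,0],-p[:,1],-p[:,2]],1);rr=np.hypot(q[:,0],q[:,1]);th=np.arctan2(rr,q[:,2])
    return np.stack([c["cx"]+c["fx"]*th*q[:,0]/rr,c["cy"]+c["fx"]*th*q[:,1]/rr],1)
def hsv(c): return cv2.cvtColor(c["pixels"],cv2.COLOR_RGB2HSV)
def mask(c,lo,hi,roi=None):
    m=cv2.inRange(hsv(c),np.array(lo),np.array(hi))
    if roi:
        k=np.zeros_like(m);x0,y0,x1,y1=roi;k[y0:y1,x0:x1]=255;m&=k
    return m
def big(m):
    cs,_=cv2.findContours(m,cv2.RETR_EXTERNAL,cv2.CHAIN_APPROX_NONE)
    return max(cs,key=cv2.contourArea) if cs else None
def delta(pos,rot=None,obs=None):
    "tool-frame shift to reach world pos from the present pose"
    o=obs or sensors.get_obs();Rt=R.from_quat(o["tool_rot"])
    return Rt.inv().apply(np.array(pos)-o["eef_pos"])
E
python3 - <<'E'
from h import *
c=optics.camera("top")
H=hsv(c)
for u,v in [(175,243),(170,240),(179,246),(338,249),(401,234),(404,226),(230,200),(267,200)]: print(u,v,H[v,u],c["pixels"][v,u])
im=c["pixels"][120:280,130:450,::-1]
cv2.imwrite("pics/topcrop.png",cv2.resize(im[:,:],None,fx=2.5,fy=2.5,interpolation=cv2.INTER_CUBIC))
for n,lo,hi,roi,z in [("blue",(100,80,40),(130,255,180),(205,170,290,230),.015),("orange",(5,150,120),(18,255,255),(205,170,300,235),.015),("stick",(3,150,100),(20,255,255),(325,235,350,262),.008),
   ("wedge",(0,170,60),(9,255,255),(385,210,415,260),.01),("wedge2",(170,170,60),(180,255,255),(385,210,415,260),.01)]:
    m=mask(c,lo,hi,roi);k=big(m)
    if k is None: print(n,None);continue
    r=cv2.minAreaRect(k);b=cv2.boxPoints(r);print(n,r,cv2.contourArea(k));print(cast(c,[r[0]],z).round(4),cast(c,b,z)[:,:2].round(3).tolist())
E
```

```text
175 243 [109  86 143] [ 95 113 143]
170 240 [ 20  24 225] [225 218 204]
179 246 [114  27 133] [119 122 133]
338 249 [  9 147 218] [218 130  92]
401 234 [  9 118 166] [166 112  89]
404 226 [  0 145 190] [190  83  82]
230 200 [114  79 136] [ 94 103 136]
267 200 [ 12 177 233] [233 137  71]
blue ((226.0, 184.5), (3.0, 6.0), 90.0) 7.0
[[0.6672 0.1583 0.015 ]] [[0.672, 0.168], [0.673, 0.149], [0.663, 0.148], [0.662, 0.168]]
orange ((266.3778381347656, 202.06561279296875), (32.43943405151367, 42.142723083496094), 2.726311206817627) 1287.0
[[0.6131 0.0254 0.015 ]] [[0.545, 0.078], [0.684, 0.077], [0.682, -0.028], [0.543, -0.026]]
stick None
wedge None
wedge2 None
```

View pics/topcrop.png

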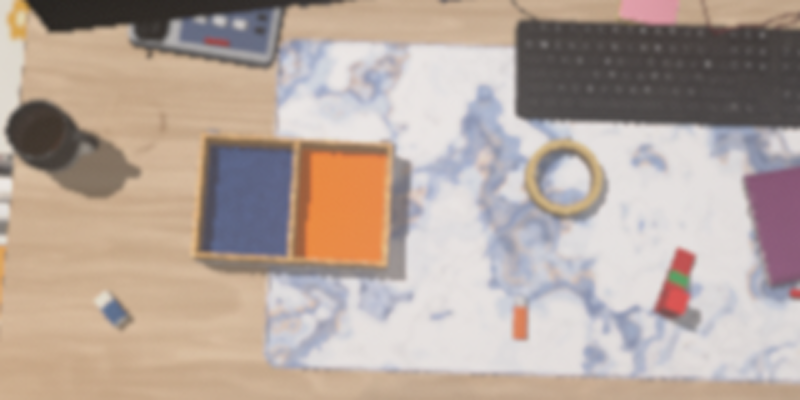

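The crop shows the wedge with its green band at crop px (679,279), nose up at about (687,250) and grip at about (672,300). The eraser is at (113,310), the stick at (520,322). I'll redo the masks with wider thresholds.

```bash
python3 - <<'E'
from h import *
c=optics.camera("top")
def up(c,roi,k=4):
    x0,y0,x1,y1=roi
    return cv2.resize(c["pixels"][y0:y1,x0:x1],None,fx=k,fy=k,interpolation=cv2.INTER_CUBIC)
K=4
for n,lo,hi,roi,z in [("blue",(100,50,40),(130,255,180),(208,172,252,226),.015),("orange",(5,120,120),(18,255,255),(245,170,300,230),.015),("stick",(3,90,100),(20,255,255),(328,238,348,262),.008),
   ("wedgelow",(0,70,60),(9,255,255),(388,212,414,255),.01),("green",(45,60,40),(85,255,255),(388,215,414,250),.012),
   ("eraserblue",(100,60,40),(125,255,220),(160,230,190,260),.013),("eraserwhite",(0,0,195),(180,45,255),(160,230,184,248),.013)]:
    x0,y0,x1,y1=roi
    h=cv2.cvtColor(up(c,roi,K),cv2.COLOR_RGB2HSV)
    if n.startswith("wedge"): h[...,0]=(h[...,0].astype(int)+4)%180; hi=(13,255,255)
    m=cv2.inRange(h,np.array(lo),np.array(hi));k=big(m)
    if k is None: print(n,None);continue
    k=(k.astype(np.float32)+.5)/K-.5+np.array([x0,y0])
    k=k.astype(np.float32)
    r=cv2.minAreaRect(k);b=cv2.boxPoints(r);print(n,np.round(r[0],2),np.round(r[1],1),round(r[2],1));print("   ",cast(c,[r[0]],z)[0].round(4),cast(c,b,z)[:,:2].round(3).tolist())
im=up(c,(380,205,425,255),10);cv2.imwrite("pics/w.png",im[...,::-1])
s=optics.camera("side")
cv2.imwrite("pics/s1.png",cv2.resize(s["pixels"][130:370,170:370,::-1],None,fx=2.5,fy=2.5,interpolation=cv2.INTER_CUBIC))
E
```

```text
blue [229.57 199.85] [29.9 41.2] 3.8
    [0.6167 0.1442 0.015 ] [[0.551, 0.193], [0.687, 0.192], [0.683, 0.095], [0.548, 0.097]]
orange [266.16 202.11] [35.7 45. ] 3.3
    [0.6129 0.0261 0.015 ] [[0.541, 0.085], [0.689, 0.083], [0.686, -0.034], [0.538, -0.029]]
stick [337.5  248.75] [12.2  4.8] 90.0
    [ 0.4698 -0.2059  0.008 ] [[0.489, -0.198], [0.49, -0.213], [0.451, -0.213], [0.45, -0.198]]
wedgelow [399.17 239.64] [11.9 13.2] 20.0
    [ 0.5047 -0.4033  0.01  ] [[0.491, -0.378], [0.531, -0.393], [0.519, -0.429], [0.479, -0.413]]
green [400.97 230.94] [7.6 3.4] 24.2
    [ 0.5327 -0.4093  0.012 ] [[0.532, -0.396], [0.542, -0.401], [0.533, -0.423], [0.523, -0.418]]
eraserblue [174.98 244.22] [6.1 5.3] 51.3
    [0.4684 0.3093 0.013 ] [[0.47, 0.322], [0.481, 0.31], [0.466, 0.297], [0.456, 0.309]]
eraserwhite [170.51 239.29] [4.  7.2] 48.4
    [0.4836 0.3245 0.013 ] [[0.48, 0.337], [0.496, 0.321], [0.487, 0.312], [0.471, 0.328]]
```

View pics/w.png

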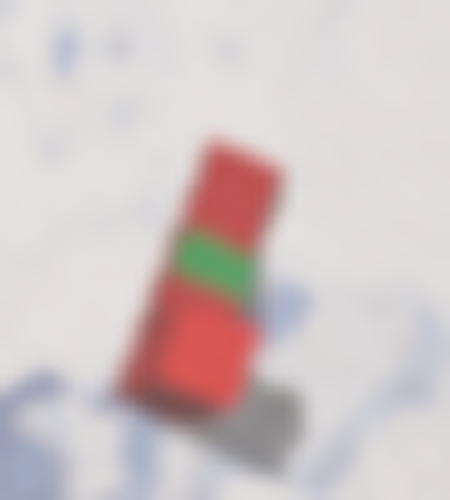

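View pics/s1.png

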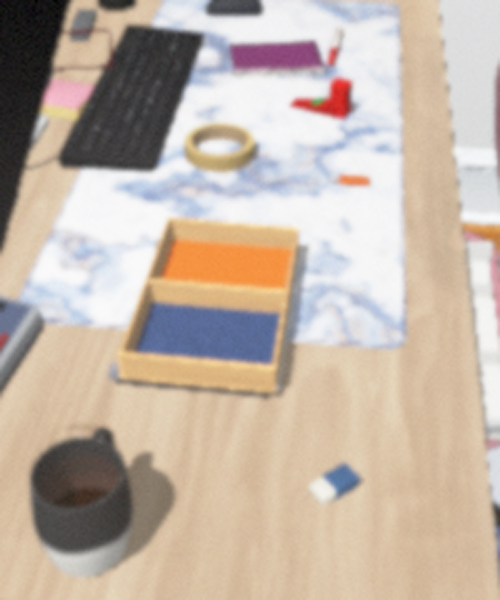

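```bash
cat >> h.py <<'E'
def go(pos,yang=None,obs=None):
    "shift+turn to reach TCP pos, jaws (tool y) along world angle yang deg (mod 180 nearest unless exact)"
    o=obs or sensors.get_obs();Rt=R.from_quat(o["tool_rot"])
    s=Rt.inv().apply(np.array(pos)-o["eef_pos"])
    rv=np.zeros(3)
    if yang is not None:
        a=np.radians(yang);T=R.from_matrix(np.array([[-np.sin(a),np.cos(a),0],[np.cos(a),np.sin(a),0],[0,0,-1]]).T.T)
        # columns: x axis=(−sin a, cos a), y=(cos a, sin a), z down
        T=R.from_matrix(np.column_stack([[-np.sin(a),np.cos(a),0],[np.cos(a),np.sin(a),0],[0,0,-1]]))
        rv=(Rt.inv()*T).as_rotvec()
    print("shift",s.round(4),"turn",rv.round(4),"now",o["eef_pos"].round(4),"q6",o["joint_pos"][5].round(2),"t",o["clock"])
    return s,rv
def yang(o):
    y=R.from_quat(o["tool_rot"]).as_matrix()[:,1];return np.degrees(np.arctan2(y[1],y[0]))
E
python3 - <<'E'
from h import *
print(yang(sensors.get_obs()))
go([.4745,.316,.15],134)
E
```

```text
75.0009884554377
shift [-0.3765 -0.0717  0.081 ] turn [-7.0000e-04 -4.0000e-04 -1.0297e+00] now [0.1294 0.4828 0.231 ] q6 1.57 t 0.3
```

Request:
apply_moves(plan=[-0.377,-0.072,0.081,0,0,-1.03,-0.377,-0.072,0.081,0,0,-1.03,-0.377,-0.072,0.081,0,0,-1.03,-0.377,-0.072,0.081,0,0,-1.03,-0.377,-0.072,0.081,0,0,-1.03,-0.377,-0.072,0.081,0,0,-1.03,-0.377,-0.072,0.081,0,0,-1.03,-0.377,-0.072,0.081,0,0,-1.03,-0.377,-0.072,0.081,0,0,-1.03,-0.377,-0.072,0.081,0,0,-1.03,-0.377,-0.072,0.081,0,0,-1.03,-0.377,-0.072,0.081,0,0,-1.03], grip=0.06)

```text
clock: 1.3
eef_pos: [0.4773, 0.3135, 0.1488]
tool_rot: [-0.372, 0.928, -0.0, -0.001]
ft_force: [-0.3, 0.7, -0.6]
grip_width: 0.0596
```

```bash
python3 - <<'E'
from h import *
o=sensors.get_obs();c=optics.camera("wrist")
print(o["eef_pos"],yang(o),o["joint_pos"],o["grip_width"])
cv2.imwrite("pics/w1.png",c["pixels"][:,:,::-1])
print(wproj(c,o,[.4745,.316,.013]),wproj(c,o,o["eef_pos"]))
E
```

```text
[0.47730467 0.31351541 0.14876023] 133.70088584424082 [ 5.81490794e-01  4.27636216e-01  5.26280797e-02  1.19739264e+00
 -5.98969087e-04 -1.81232817e-01] 0.059622161972480096
[[276.55639497 193.56306123]] [[272.0451858  265.76175717]]
```

View pics/w1.png

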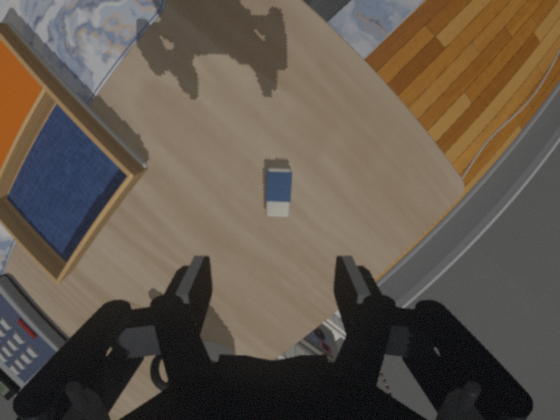

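The wrist view shows the eraser at px (279,193), about 168–217 in rows, well aligned with the fingers.

```bash
python3 - <<'E'
from h import *
o=sensors.get_obs();c=optics.camera("wrist")
b=mask(c,(100,90,40),(125,255,255),(255,150,305,235))
w=mask(c,(0,0,175),(180,40,255),(255,150,305,235))
for m in (b,w,b|w):
    k=big(cv2.morphologyEx(m,cv2.MORPH_CLOSE,np.ones((5,5),np.uint8)))
    r=cv2.minAreaRect(k);bx=cv2.boxPoints(r);W=wcast(c,o,bx,.012)[:,:2]
    e=np.linalg.norm(np.roll(W,-1,0)-W,axis=1);i=e.argmax();d=np.roll(W,-1,0)[i]-W[i]
    print(r,W.mean(0),e,np.degrees(np.arctan2(d[1],d[0])))
E
```

```text
((275.6723327636719, 186.89846801757812), (22.964588165283203, 27.013898849487305), 3.1798300743103027) [0.46923008 0.31289314] [0.02463989 0.02012979 0.02468014 0.02057921] 41.419941889307225Traceback (most recent call last):
  File "<stdin>", line 7, in <module>
cv2.error: OpenCV(4.12.0) /io/opencv/modules/imgproc/src/convhull.cpp:143: error: (-215:Assertion failed) total >= 0 && (depth == CV_32F || depth == CV_32S) in function 'convexHull'
```

```bash
python3 - <<'E'
from h import *
o=sensors.get_obs();c=optics.camera("wrist")
print(o["eef_pos"],yang(o), hsv(c)[195:225:3,277].tolist())
cv2.imwrite("pics/w2.png",cv2.resize(c["pixels"][140:250,220:340,::-1],None,fx=5,fy=5))
b=mask(c,(100,90,40),(125,255,255),(255,150,305,235))
w=mask(c,(0,0,140),(180,33,255),(255,150,305,235))
for m in (b,w,b|w):
    k=big(cv2.morphologyEx(m,cv2.MORPH_CLOSE,np.ones((5,5),np.uint8)))
    if k is None: print(None); continue
    r=cv2.minAreaRect(k);bx=cv2.boxPoints(r);W=wcast(c,o,bx,.012)[:,:2]
    e=np.linalg.norm(np.roll(W,-1,0)-W,axis=1);i=e.argmax();d=np.roll(W,-1,0)[i]-W[i]
    print(r,W.mean(0),e,np.degrees(np.arctan2(d[1],d[0])))
E
```

```text
[0.47458262 0.31554153 0.14987508] 133.93533540075572 [[108, 109, 103], [107, 100, 107], [110, 54, 114], [22, 18, 158], [18, 21, 158], [20, 19, 158], [18, 21, 160], [19, 26, 154], [16, 59, 138], [15, 61, 139]]
((274.035888671875, 186.8176727294922), (22.968210220336914, 26.857561111450195), 3.012787342071533) [0.46927483 0.31273886] [0.0245433  0.02016443 0.02457607 0.02061258] 41.622022933637
((273.5, 209.0), (21.0, 14.0), 0.0) [0.48440202 0.3266885 ] [0.01329878 0.01887264 0.01330142 0.01913237] -46.06263512979685
((274.5, 193.5), (45.0, 23.0), 90.0) [0.47358685 0.31748851] [0.02015456 0.04165358 0.02095666 0.0416383 ] 44.601129576195845
```

View pics/w2.png

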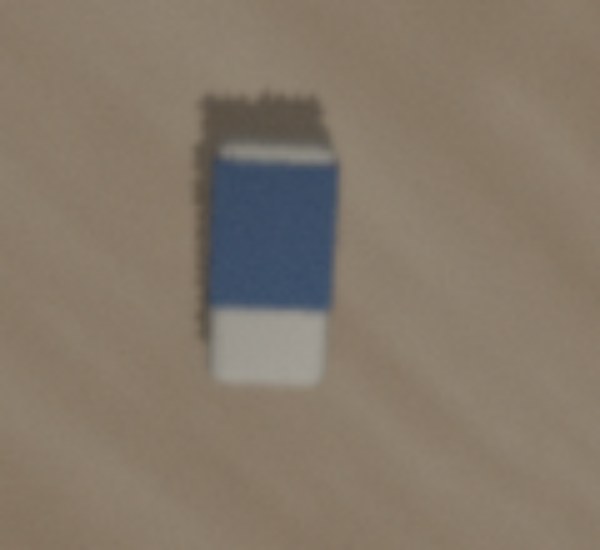

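```bash
python3 - <<'E'
from h import *
go([.473,.317,.004],133.5)
E
```

```text
shift [1.000e-04 1.200e-03 1.463e-01] turn [ 0.0008 -0.0007  0.0092] now [0.4741 0.3162 0.1503] q6 -0.18 t 1.45
```

Request:
apply_moves(plan=[0,0.001,0.04,0,0,0.01,0,0.001,0.08,0,0,0.01,0,0.001,0.11,0,0,0.01,0,0.001,0.13,0,0,0.01,0,0.001,0.14,0,0,0.01,0,0.001,0.147,0,0,0.01,0,0.001,0.147,0,0,0.01], grip=0.05)

```text
clock: 2.03
eef_pos: [0.4732, 0.3172, 0.003]
tool_rot: [-0.371, 0.929, -0.0, -0.0]
ft_force: [-0.0, 0.2, -0.1]
grip_width: 0.0498
```

Request:
apply_moves(plan=[0,0,0,0,0,0,0,0,0,0,0,0,0,0,0,0,0,0,0,0,0,0,0,0], grip=0.0)

```text
clock: 2.37
eef_pos: [0.4755, 0.3177, 0.0055]
tool_rot: [-0.37, 0.929, 0.001, 0.002]
ft_force: [-1.5, 0.6, 6.8]
grip_width: 0.0191
```

Request:
apply_moves(plan=[0,0,0,0,0,0,0,0,-0.02,0,0,0,0,0,-0.05,0,0,0,0,0,-0.09,0,0,0,0,0,-0.12,0,0,0,0,0,-0.12,0,0,0])

```text
clock: 2.87
eef_pos: [0.4785, 0.3192, 0.1315]
tool_rot: [-0.37, 0.929, 0.001, 0.007]
ft_force: [0.9, -0.3, -0.4]
grip_width: 0.0198
```

```bash
python3 - <<'E'
from h import *
o=sensors.get_obs();c=optics.camera("wrist")
print(o["grip_width"],o["ft_force"])
cv2.imwrite("pics/w3.png",c["pixels"][:,:,::-1])
go([.614,.146,.12],90); go([.614,.146,.12],133.5)
E
```

```text
0.019776524506672385 [ 0.89500282 -0.26622711 -0.40417688]
shift [ 0.0192 -0.2192  0.0085] turn [0.0021 0.0104 0.7578] now [0.4772 0.3184 0.1283] q6 -0.17 t 2.9167
shift [ 0.0192 -0.2192  0.0085] turn [-0.0018  0.0102 -0.0014] now [0.4772 0.3184 0.1283] q6 -0.17 t 2.9167
```

View pics/w3.png

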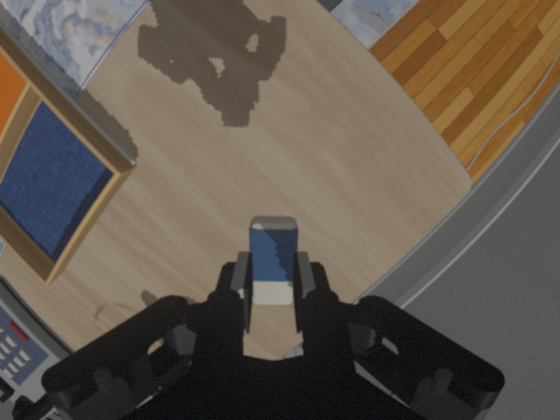

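Request:
apply_moves(plan=[0.019,-0.219,0.008,0,0.01,0,0.019,-0.219,0.008,0,0.01,0,0.019,-0.219,0.008,0,0.01,0,0.019,-0.219,0.008,0,0.01,0,0.019,-0.219,0.008,0,0.01,0,0.019,-0.219,0.008,0,0.01,0,0.019,-0.219,0.03,0,0.01,0,0.019,-0.219,0.06,0,0.01,0,0.019,-0.219,0.08,0,0.01,0,0.019,-0.219,0.09,0,0.01,0,0.019,-0.219,0.09,0,0.01,0])

```text
clock: 3.83
eef_pos: [0.6078, 0.1438, 0.0293]
tool_rot: [-0.37, 0.929, -0.001, -0.009]
ft_force: [-0.5, 0.0, 0.4]
grip_width: 0.0196
```

```bash
python3 - <<'E'
from h import *
o=sensors.get_obs();c=optics.camera("wrist")
print(o["grip_width"],o["ft_force"])
cv2.imwrite("pics/w4.png",c["pixels"][:,:,::-1])
go([.614,.146,.024],133.5)
E
```

```text
0.01957660978895516 [-0.47513339  0.01213932  0.37419774]
shift [-0.0046 -0.0019  0.0074] turn [ 0.0021 -0.0136 -0.0009] now [0.6094 0.1442 0.0315] q6 -0.52 t 3.8833
```

View pics/w4.png

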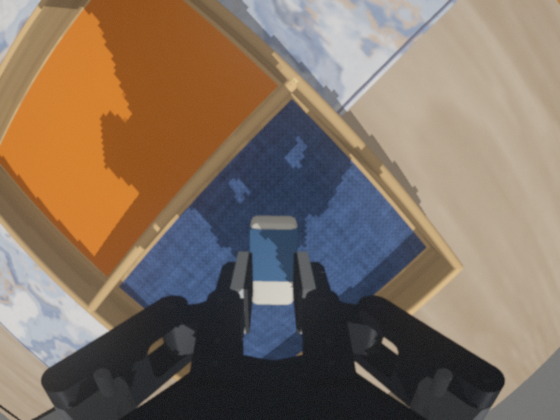

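The eraser is inside the blue compartment, clear of the walls. I lower it and release.

Request:
apply_moves(plan=[-0.003,0,0.004,0,-0.01,0,-0.003,0,0.009,0,-0.01,0,-0.003,0,0.009,0,-0.01,0])

```text
clock: 4.13
eef_pos: [0.6135, 0.1468, 0.0247]
tool_rot: [-0.37, 0.929, -0.0, 0.001]
ft_force: [-0.9, -0.2, 0.1]
grip_width: 0.0197
```

Request:
apply_moves(plan=[0,0,0,0,0,0,0,0,0,0,0,0,0,0,0,0,0,0,0,0,-0.02,0,0,0,0,0,-0.05,0,0,0,0,0,-0.09,0,0,0,0,0,-0.13,0,0,0,0,0,-0.13,0,0,0], grip=0.045)

```text
clock: 4.8
eef_pos: [0.6183, 0.1477, 0.1646]
tool_rot: [-0.37, 0.929, -0.001, 0.008]
ft_force: [1.7, 1.0, 0.6]
grip_width: 0.0454
```

```bash
python3 - <<'E'
from h import *
o=sensors.get_obs();c=optics.camera("wrist")
print(o["grip_width"],o["ft_force"])
cv2.imwrite("pics/w5.png",c["pixels"][:,:,::-1])
go([.47,-.206,.14],90)
E
```

```text
0.04536118062239783 [1.68366937 0.95163598 0.5750544 ]
shift [ 0.3499 -0.1554  0.0181] turn [-0.0019  0.0129  0.7582] now [0.617  0.1474 0.161 ] q6 -0.52 t 4.85
```

View pics/w5.png

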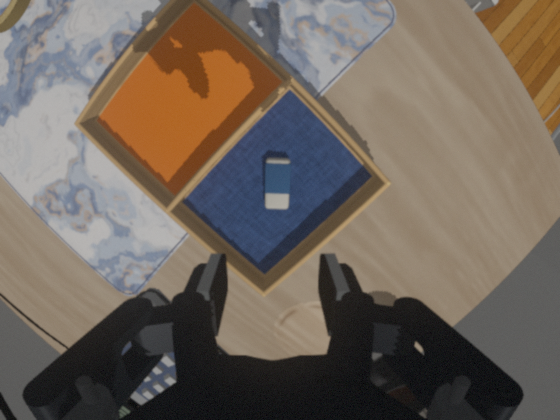

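The eraser lies free on the blue floor (px 278,183). Next is the stick.

Request:
apply_moves(plan=[0.35,-0.155,0.017,0,0,0.76,0.35,-0.155,0.017,0,0,0.76,0.35,-0.155,0.017,0,0,0.76,0.35,-0.155,0.017,0,0,0.76,0.35,-0.155,0.017,0,0,0.76,0.35,-0.155,0.017,0,0,0.76,0.35,-0.155,0.017,0,0,0.76,0.35,-0.155,0.017,0,0,0.76,0.35,-0.155,0.017,0,0,0.76,0.35,-0.155,0.017,0,0,0.76,0.35,-0.155,0.017,0,0,0.76,0.35,-0.155,0.017,0,0,0.76])

```text
clock: 5.85
eef_pos: [0.4651, -0.2067, 0.1367]
tool_rot: [0.002, 1.0, 0.001, -0.0]
ft_force: [-0.1, 1.0, 1.0]
grip_width: 0.0444
```

Request:
apply_moves(plan=[0,0,0,0,0,0,0,0,0,0,0,0])

```text
clock: 6.02
eef_pos: [0.4662, -0.2052, 0.1371]
tool_rot: [-0.0, 1.0, 0.0, -0.0]
ft_force: [-0.3, 0.2, 0.4]
grip_width: 0.0445
```

```bash
python3 - <<'E'
from h import *
o=sensors.get_obs();c=optics.camera("wrist")
print(o["eef_pos"],yang(o))
cv2.imwrite("pics/w6.png",c["pixels"][:,:,::-1])
m=mask(c,(3,130,100),(18,255,255),(200,120,350,260));k=big(m)
r=cv2.minAreaRect(k);bx=cv2.boxPoints(r);W=wcast(c,o,bx,.006)[:,:2]
e=np.linalg.norm(np.roll(W,-1,0)-W,axis=1);i=e.argmax();d=np.roll(W,-1,0)[i]-W[i]
print(r,W.mean(0),e,np.degrees(np.arctan2(d[1],d[0])))
E
```

```text
[ 0.46622984 -0.20524361  0.1371158 ] 90.04304845696981
((272.7239990234375, 201.05563354492188), (18.603225708007812, 44.23505401611328), 1.847610354423523) [ 0.471543   -0.20379309] [0.04046954 0.01599933 0.04049604 0.0166671 ] -1.22742771846819
```

View pics/w6.png

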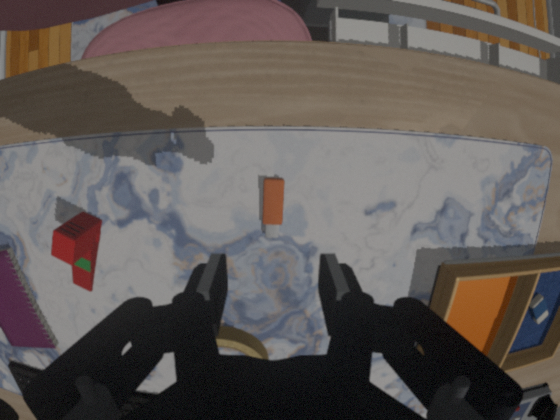

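```bash
python3 - <<'E'
from h import *
go([.471,-.204,.004],89)
E
```

```text
shift [-0.0048  0.0012  0.1332] turn [ 0.0003 -0.0001  0.0184] now [ 0.4662 -0.2052  0.1372] q6 -0.42 t 6.0667
```

Request:
apply_moves(plan=[-0.005,0.001,0.035,0,0,0.018,-0.005,0.001,0.075,0,0,0.018,-0.005,0.001,0.105,0,0,0.018,-0.005,0.001,0.122,0,0,0.018,-0.005,0.001,0.13,0,0,0.018,-0.005,0.001,0.134,0,0,0.018,-0.005,0.001,0.134,0,0,0.018])

```text
clock: 6.65
eef_pos: [0.471, -0.2051, 0.0031]
tool_rot: [0.009, 1.0, 0.0, -0.0]
ft_force: [-1.0, 0.3, 0.3]
grip_width: 0.045
```

Request:
apply_moves(plan=[0,0,0,0,0,0,0,0,0,0,0,0,0,0,0,0,0,0,0,0,0,0,0,0], grip=0.0)

```text
clock: 6.98
eef_pos: [0.4721, -0.2062, 0.0051]
tool_rot: [0.01, 1.0, -0.001, 0.002]
ft_force: [-0.7, 1.8, 6.3]
grip_width: 0.0152
```

Request:
apply_moves(plan=[0,0,0,0,0,0,0,0,-0.02,0,0,0,0,0,-0.05,0,0,0,0,0,-0.09,0,0,0,0,0,-0.11,0,0,0,0,0,-0.11,0,0,0])

```text
clock: 7.48
eef_pos: [0.4744, -0.2075, 0.1194]
tool_rot: [0.01, 1.0, -0.002, 0.005]
ft_force: [0.0, -1.0, 0.4]
grip_width: 0.0151
```

```bash
python3 - <<'E'
from h import *
o=sensors.get_obs();c=optics.camera("wrist")
print(o["grip_width"],o["ft_force"])
cv2.imwrite("pics/w7.png",c["pixels"][:,:,::-1])
go([.612,.026,.12],89)
E
```

```text
0.015101595860097114 [ 0.02604715 -0.99183011  0.42024041]
shift [-0.1344  0.2357 -0.003 ] turn [-0.0031  0.0071 -0.0027] now [ 0.4729 -0.2069  0.1167] q6 -0.39 t 7.5333
```

View pics/w7.png

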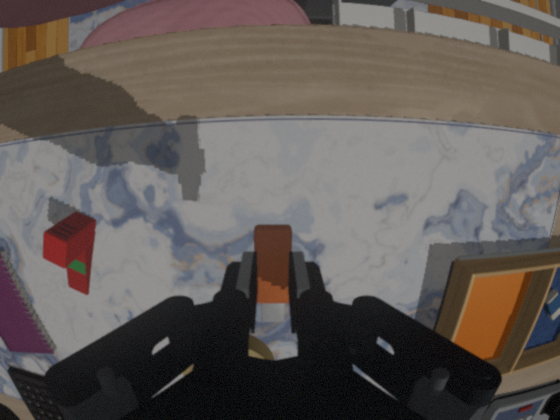

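Request:
apply_moves(plan=[-0.136,0.235,0,0,0,0,-0.136,0.235,0,0,0,0,-0.136,0.235,0,0,0,0,-0.136,0.235,0,0,0,0,-0.136,0.235,0,0,0,0,-0.136,0.235,0,0,0,0,-0.136,0.235,0,0,0,0,-0.136,0.235,0.03,0,0,0,-0.136,0.235,0.06,0,0,0,-0.136,0.235,0.08,0,0,0,-0.136,0.235,0.085,0,0,0,-0.136,0.235,0.085,0,0,0])

```text
clock: 8.53
eef_pos: [0.6084, 0.0264, 0.025]
tool_rot: [0.01, 1.0, -0.0, -0.003]
ft_force: [-0.7, -0.0, -0.0]
grip_width: 0.0153
```

```bash
python3 - <<'E'
from h import *
o=sensors.get_obs();c=optics.camera("wrist")
print(o["grip_width"],o["ft_force"])
cv2.imwrite("pics/w8.png",c["pixels"][:,:,::-1])
go([.612,.026,.023],89)
E
```

```text
0.01527228557187841 [-0.66912506 -0.00861454 -0.03221682]
shift [-0.0019 -0.0003  0.0041] turn [-0.0002 -0.0029 -0.0026] now [0.6101 0.0263 0.0271] q6 0.06 t 8.5833
```

View pics/w8.png

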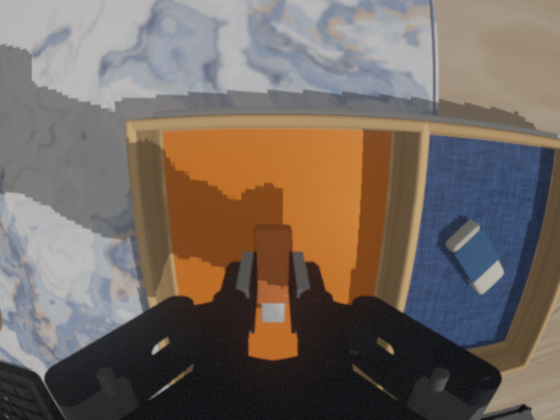

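The stick is centred over the orange floor. I lower it and release.

Request:
apply_moves(plan=[0,0,0.004,0,0,0,0,0,0.006,0,0,0,0,0,0.006,0,0,0])

```text
clock: 8.83
eef_pos: [0.612, 0.0263, 0.0233]
tool_rot: [0.01, 1.0, 0.0, 0.001]
ft_force: [-0.1, -0.2, -0.1]
grip_width: 0.015
```

Request:
apply_moves(plan=[0,0,0,0,0,0,0,0,0,0,0,0,0,0,0,0,0,0,0,0,-0.02,0,0,0,0,0,-0.05,0,0,0,0,0,-0.09,0,0,0,0,0,-0.13,0,0,0,0.03,0,-0.17,0,0,0,0.07,0,-0.19,0,0,0,0.07,0,-0.19,0,0,0,0.07,0,-0.19,0,0,0,0.07,0,-0.19,0,0,0], grip=0.04)

```text
clock: 9.83
eef_pos: [0.5415, 0.028, 0.2129]
tool_rot: [0.01, 1.0, 0.0, 0.001]
ft_force: [0.1, -0.2, -1.1]
grip_width: 0.0402
```

```bash
python3 - <<'E'
from h import *
o=sensors.get_obs();c=optics.camera("wrist")
print(o["grip_width"],o["ft_force"],o["eef_pos"])
cv2.imwrite("pics/w9.png",c["pixels"][:,:,::-1])
E
```

```text
0.040187880025639514 [ 0.14173628 -0.16407977 -1.12591133] [0.54147785 0.02796427 0.21286093]
```

View pics/w9.png

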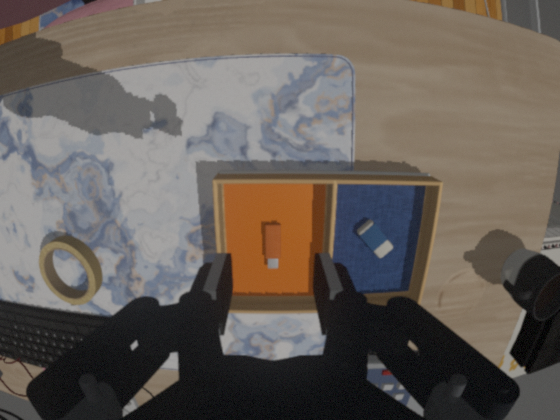

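Both items lie free in their own compartments. Now I measure the tray front and lip.

```bash
python3 - <<'E'
from h import *
o=sensors.get_obs();c=optics.camera("wrist")
im=cv2.resize(c["pixels"][155:205,205:455,::-1],None,fx=3.2,fy=3.2,interpolation=cv2.INTER_CUBIC)
im2=cv2.resize(c["pixels"][150:210,200:300,::-1],None,fx=8,fy=8,interpolation=cv2.INTER_CUBIC)
im3=cv2.resize(c["pixels"][150:210,370:450,::-1],None,fx=8,fy=8,interpolation=cv2.INTER_CUBIC)
cv2.imwrite("pics/t1.png",im2);cv2.imwrite("pics/t2.png",im3)
E
```

```text
(no output)
```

View pics/t1.png

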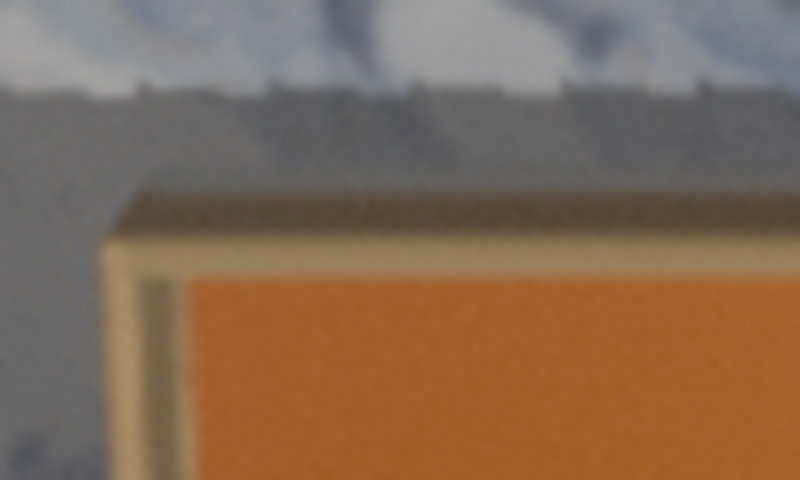

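View pics/t2.png

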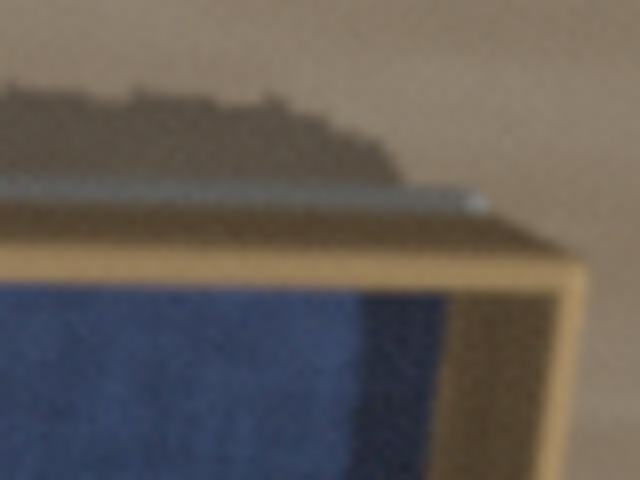

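```bash
python3 - <<'E'
from h import *
o=sensors.get_obs();c=optics.camera("wrist")
W=wcast(c,o,[(212.6,179.1),(443,181.4)],.044);print(W, W.mean(0), np.linalg.norm(W[0]-W[1]))
d=W[1]-W[0];print("yaw",np.degrees(np.arctan2(-d[0],d[1])))
print("lip",wcast(c,o,[(430.1,174.5),(369.5,173.5)],.013), "lip front edge",wcast(c,o,[(369.5,172.)],.013))
t=optics.camera("top")
cv2.imwrite("pics/t3.png",cv2.resize(t["pixels"][165:240,200:300,::-1],None,fx=8,fy=8,interpolation=cv2.INTER_CUBIC))
go([.50,-.396,.14],67.5)
E
```

```text
[[ 0.53307888 -0.02969949  0.044     ]
 [ 0.53778894  0.21209782  0.044     ]] [0.53543391 0.09119917 0.044     ] 0.24184317955809975
yaw -1.1159435821127093
lip [[0.53687429 0.21145813 0.013     ]
 [0.53623076 0.13570624 0.013     ]] lip front edge [[0.534548   0.13562029 0.013     ]]
shift [ 0.0328 -0.4246  0.0707] turn [-0.0006 -0.0025  0.3728] now [0.5414 0.0279 0.2105] q6 0.07 t 10.0333
```

View pics/t3.png

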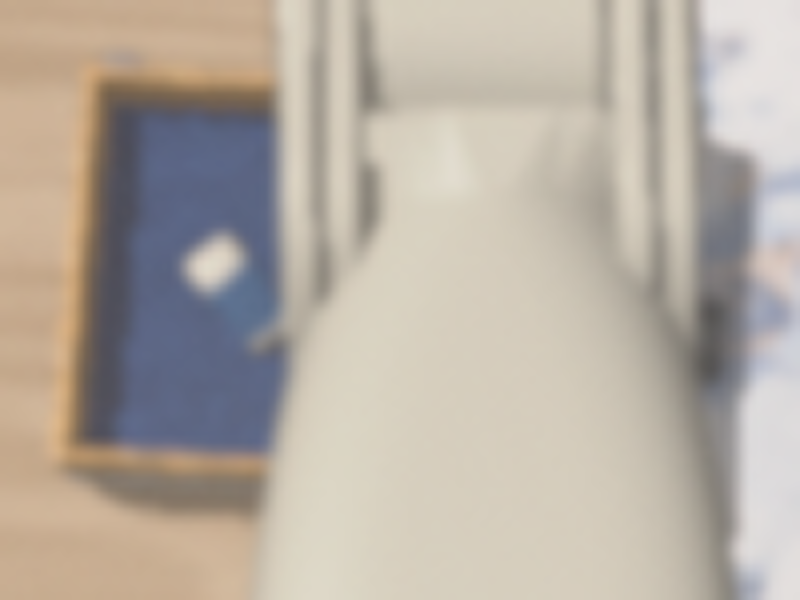

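Request:
apply_moves(plan=[0.033,-0.424,0.06,0,0,0.373,0.033,-0.424,0.06,0,0,0.373,0.033,-0.424,0.06,0,0,0.373,0.033,-0.424,0.06,0,0,0.373,0.033,-0.424,0.06,0,0,0.373,0.033,-0.424,0.06,0,0,0.373,0.033,-0.424,0.06,0,0,0.373,0.033,-0.424,0.06,0,0,0.373,0.033,-0.424,0.06,0,0,0.373,0.033,-0.424,0.06,0,0,0.373,0.033,-0.424,0.06,0,0,0.373,0.033,-0.424,0.06,0,0,0.373], grip=0.06)

```text
clock: 11.03
eef_pos: [0.4982, -0.3989, 0.149]
tool_rot: [0.198, 0.98, 0.001, -0.002]
ft_force: [-0.2, -0.3, -0.4]
grip_width: 0.0601
```

Request:
apply_moves(plan=[0,0,0,0,0,0,0,0,0,0,0,0,0,0,0,0,0,0])

```text
clock: 11.28
eef_pos: [0.5005, -0.3937, 0.1522]
tool_rot: [0.194, 0.981, 0.0, -0.0]
ft_force: [0.1, -0.6, 0.7]
grip_width: 0.0598
```

```bash
python3 - <<'E'
from h import *
o=sensors.get_obs();c=optics.camera("wrist")
print(o["eef_pos"],yang(o),o["joint_pos"])
cv2.imwrite("pics/w10.png",c["pixels"][:,:,::-1])
cv2.imwrite("pics/w11.png",cv2.resize(c["pixels"][130:290,210:350,::-1],None,fx=5,fy=5,interpolation=cv2.INTER_CUBIC)[:600])
E
```

```text
[ 0.50046536 -0.3936903   0.15221354] 67.61901934280259 [-6.66725233e-01  5.53681838e-01  2.66519014e-01  1.28430328e+00
  3.74861763e-04 -2.76103703e-01]
```

View pics/w10.png

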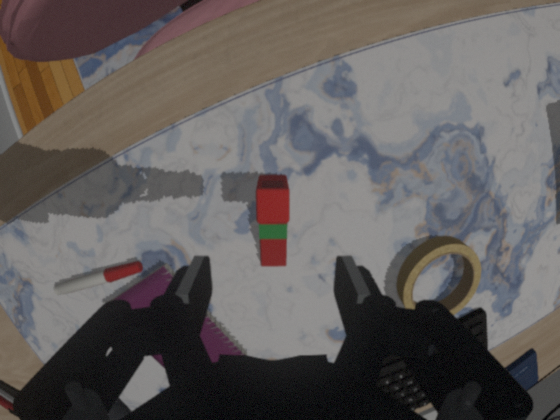

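View pics/w11.png

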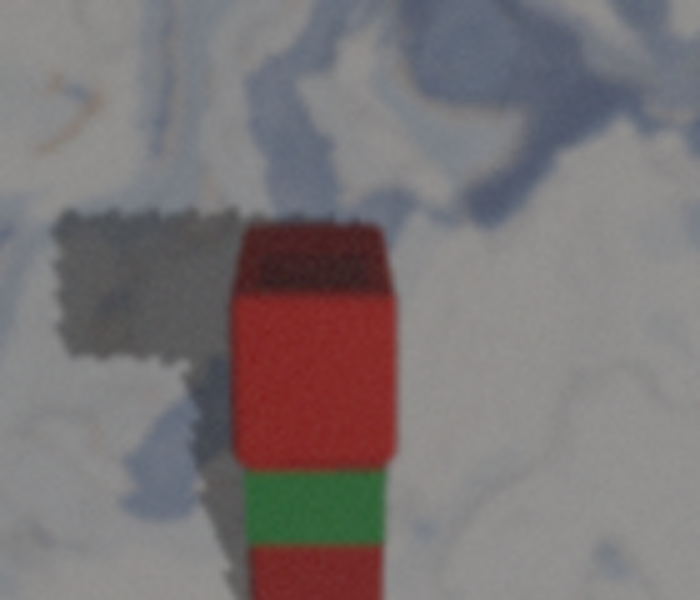

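The view shows the grip's top face square to the image at px (256–289, 189–224). The green band is below it and the nose is at about (273,265). The wedge is well aligned with the tool.

```bash
python3 - <<'E'
from h import *
o=sensors.get_obs();c=optics.camera("wrist")
q=np.array([(232,293),(397,293),(395,468),(237,468)])/5+np.array([210,130])-.5
W=wcast(c,o,q,.056);print(W[:,:2],W.mean(0)[:2]); print(np.linalg.norm(np.roll(W,-1,0)-W,axis=1))
f=W[[2,3]].mean(0)-W[[0,1]].mean(0);print("yaw fore",np.degrees(np.arctan2(f[1],f[0])))
l=W[1]-W[0];print("yaw from back edge",np.degrees(np.arctan2(l[1],l[0]))-90)
N=wcast(c,o,[(273,265)],.004);print("nose",N); g=N[0]-W.mean(0);print(np.linalg.norm(g[:2]),np.degrees(np.arctan2(g[1],g[0])))
print(yang(o)-90)
cx=W.mean(0)
go([cx[0],cx[1],.019],68)
E
```

```text
[[ 0.4816152  -0.39778286]
 [ 0.49111836 -0.37467065]
 [ 0.51725955 -0.38529734]
 [ 0.50784867 -0.40818137]] [ 0.49946044 -0.39148306]
[0.02498968 0.02821859 0.02474355 0.02821922]
yaw fore -21.87242788484058
yaw from back edge -22.35123538776682
nose [[ 0.5720575  -0.42080311  0.004     ]]
0.07829430137749399 -21.992496295379357
-22.3628708679702
shift [0.002  0.0017 0.1337] turn [ 0.0001  0.0003 -0.0065] now [ 0.5006 -0.3938  0.1527] q6 -0.28 t 11.3833
```

Request:
apply_moves(plan=[0.002,0.002,0.03,0,0,0,0.002,0.002,0.065,0,0,0,0.002,0.002,0.1,0,0,0,0.002,0.002,0.12,0,0,0,0.002,0.002,0.13,0,0,0,0.002,0.002,0.133,0,0,0,0.002,0.002,0.133,0,0,0,0.002,0.002,0.133,0,0,0])

```text
clock: 12.05
eef_pos: [0.5002, -0.3933, 0.0212]
tool_rot: [0.195, 0.981, -0.001, 0.001]
ft_force: [-0.4, -0.2, 1.2]
grip_width: 0.0599
```

Request:
apply_moves(plan=[0,0,0,0,0,0,0,0,0,0,0,0,0,0,0,0,0,0,0,0,0,0,0,0,0,0,0,0,0,0,0,0,0,0,0,0], grip=0.0)

```text
clock: 12.55
eef_pos: [0.4997, -0.3936, 0.021]
tool_rot: [0.195, 0.981, -0.001, 0.001]
ft_force: [-0.1, 1.0, 6.2]
grip_width: 0.0255
```

```bash
python3 - <<'E'
from h import *
o=sensors.get_obs();c=optics.camera("wrist")
print(o)
cv2.imwrite("pics/w12.png",c["pixels"][:,:,::-1])
E
```

```text
{'clock': 12.55, 'joint_pos': array([-6.67172507e-01,  6.57428498e-01,  8.51375227e-02,  9.95282108e-01,
        9.19994555e-05, -2.74196482e-01]), 'joint_vel': array([-0.0016054 ,  0.00051634,  0.00068183,  0.0001113 , -0.00031282,
        0.00153867]), 'tau': array([-4.56324359e-02, -4.89555323e+01,  2.02687168e+01, -1.74761633e-01,
       -3.82556941e-02,  1.61186390e-02]), 'eef_pos': array([ 0.49973732, -0.39358867,  0.02104068]), 'tool_rot': array([ 1.95225805e-01,  9.80756996e-01, -6.89866857e-04,  1.45723098e-03]), 'ft_force': array([-0.14908758,  0.95893794,  6.23726788]), 'ft_torque': array([0.07445995, 0.06100401, 0.01667509]), 'grip_width': 0.025494378745666603}
```

View pics/w12.png

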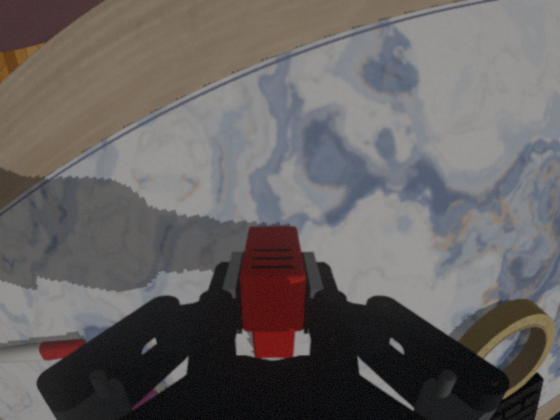

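```bash
python3 - <<'E'
from h import *
go([.43,.0915,.05],89)
E
```

```text
shift [ 0.2501  0.4214 -0.0301] turn [-0.0013  0.0029 -0.3754] now [ 0.4998 -0.3936  0.021 ] q6 -0.27 t 12.6
```

Request:
apply_moves(plan=[0,0,-0.015,0,0,0,0,0,-0.032,0,0,0,0.25,0.42,-0.032,0,0,-0.375,0.25,0.42,-0.032,0,0,-0.375,0.25,0.42,-0.032,0,0,-0.375,0.25,0.42,-0.032,0,0,-0.375,0.25,0.42,-0.032,0,0,-0.375,0.25,0.42,-0.032,0,0,-0.375,0.25,0.42,-0.032,0,0,-0.375,0.25,0.42,-0.032,0,0,-0.375,0.25,0.42,-0.032,0,0,-0.375,0.25,0.42,-0.032,0,0,-0.375])

```text
clock: 13.6
eef_pos: [0.438, 0.0213, 0.0513]
tool_rot: [0.009, 1.0, 0.0, 0.0]
ft_force: [1.1, 0.3, -1.4]
grip_width: 0.0252
```

Request:
apply_moves(plan=[0.25,0.42,-0.032,0,0,-0.375])

```text
clock: 13.68
eef_pos: [0.4202, 0.0582, 0.0543]
tool_rot: [-0.055, 0.998, 0.0, 0.002]
ft_force: [1.3, 1.4, 0.4]
grip_width: 0.0252
```

That last row was measured from the new pose, so it overshot slightly; everything is still clear of the tray. I correct it now.

Request:
apply_moves(plan=[0,0,0,0,0,0,0,0,0,0,0,0,0,0,0,0,0,0])

```text
clock: 13.93
eef_pos: [0.4185, 0.0558, 0.0541]
tool_rot: [-0.054, 0.999, -0.0, 0.0]
ft_force: [0.2, -0.7, -0.4]
grip_width: 0.0255
```

```bash
python3 - <<'E'
from h import *
go([.43,.0915,.05],89)
E
```

```text
shift [-0.0153  0.0343  0.0041] turn [-0.0005  0.0006  0.1251] now [0.4185 0.0558 0.0541] q6 0.03 t 13.9333
```

Request:
apply_moves(plan=[-0.015,0.034,0.01,0,0,0.125,-0.015,0.034,0.02,0,0,0.125,-0.015,0.034,0.028,0,0,0.125,-0.015,0.034,0.028,0,0,0.125,-0.015,0.034,0.028,0,0,0.125,-0.015,0.034,0.028,0,0,0.125])

```text
clock: 14.43
eef_pos: [0.4295, 0.0898, 0.026]
tool_rot: [0.01, 1.0, -0.0, -0.0]
ft_force: [-0.3, 0.6, -0.5]
grip_width: 0.0254
```

```bash
python3 - <<'E'
from h import *
o=sensors.get_obs();c=optics.camera("wrist");s=optics.camera("side")
print(o["eef_pos"],yang(o),o["ft_force"],o["grip_width"])
cv2.imwrite("pics/w13.png",c["pixels"][:,:,::-1])
cv2.imwrite("pics/s13.png",cv2.resize(s["pixels"][210:300,200:350,::-1],None,fx=5,fy=5,interpolation=cv2.INTER_CUBIC))
E
```

```text
[0.42947768 0.08984289 0.02601734] 88.85786059527383 [-0.27833587  0.55824114 -0.46539955] 0.025385625063994263
```

View pics/w13.png

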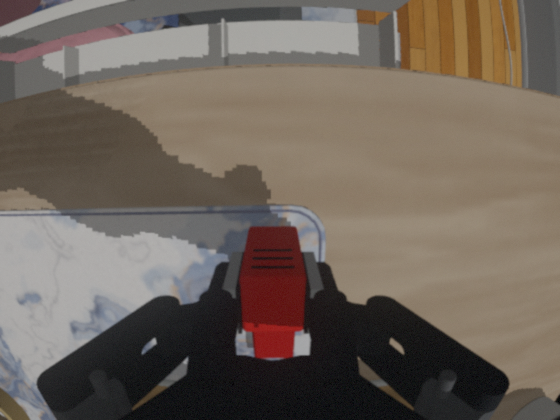

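View pics/s13.png

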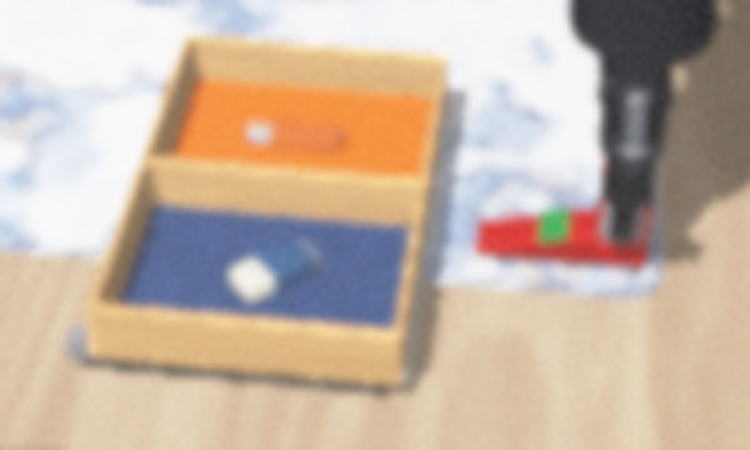

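Request:
apply_moves(plan=[0,0,0.003,0,0,0,0,0,0.005,0,0,0,0,0,0.006,0,0,0,0,0,0.006,0,0,0,0,0,0.006,0,0,0])

```text
clock: 14.95
eef_pos: [0.4299, 0.0909, 0.021]
tool_rot: [0.009, 1.0, -0.0, 0.001]
ft_force: [-2.9, -0.5, 8.2]
grip_width: 0.0253
```

```bash
cat > side.py <<'E'
from h import *
import sys
tag=sys.argv[1]
s=optics.camera("side");o=sensors.get_obs()
x0,y0,x1,y1=200,215,350,305;K=5
im=cv2.resize(s["pixels"][y0:y1,x0:x1],None,fx=K,fy=K,interpolation=cv2.INTER_CUBIC)
h=cv2.cvtColor(im,cv2.COLOR_RGB2HSV)
g=cv2.inRange(h,np.array((45,90,50)),np.array((85,255,255)))
hh=h.copy();hh[...,0]=(hh[...,0].astype(int)+8)%180
r=cv2.inRange(hh,np.array((0,150,90)),np.array((12,255,255)))
for n,m,z in (("green",g,.010),("red",r,.002)):
    k=big(m)
    if k is None: print(n,None);continue
    p=(k[:,0,:]+.5)/K-.5+np.array([x0,y0]);W=cast(s,p,z)
    i=p[:,0].argmin()
    print(n,"px",p.min(0).round(1),p.max(0).round(1),"leftmost world",W[i].round(4),"c",W.mean(0).round(4))
cv2.imwrite(f"pics/s{tag}.png",im[...,::-1])
print(o["eef_pos"].round(4),o["ft_force"].round(2),yang(o).round(2),o["grip_width"],o["clock"])
E
python3 side.py 14; python3 - <<'E'
from h import *
go([.5005,.0897,.021],89)
E
```

```text
green px [308.  253.8] [312.6 258.8] leftmost world [0.4714 0.0823 0.01  ] c [0.4653 0.0865 0.01  ]
red px [296.  254.2] [327.2 262.8] leftmost world [0.504  0.0885 0.002 ] c [0.4611 0.0903 0.002 ]
[0.4299 0.0909 0.021 ] [-2.9  -2.25  8.28] 88.97 0.025355091651412913 15.0
shift [-0.0706  0.      0.0001] turn [-0.0004  0.0013 -0.0005] now [0.4299 0.0909 0.021 ] q6 0.23 t 15.0
```

View pics/s14.png

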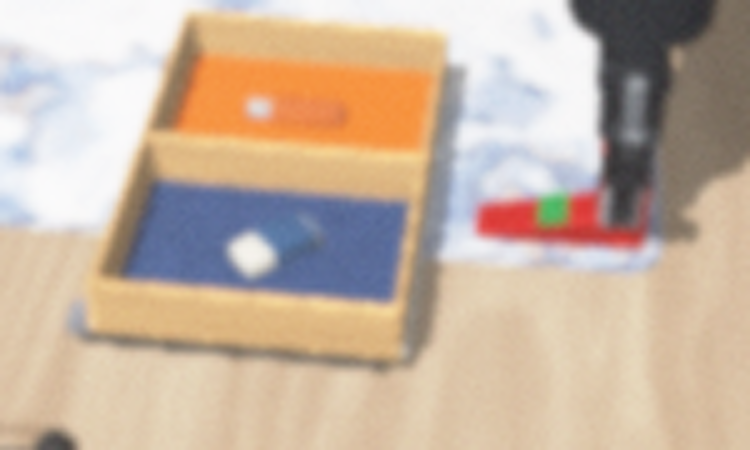

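Request:
apply_moves(plan=[-0.005,0,-0.0005,0,0,0,-0.012,0,-0.0005,0,0,0,-0.02,0,-0.0005,0,0,0,-0.028,0,-0.0005,0,0,0,-0.036,0,-0.0005,0,0,0,-0.042,0,-0.0005,0,0,0,-0.046,0,-0.0005,0,0,0,-0.048,0,-0.0005,0,0,0,-0.048,0,-0.0005,0,0,0,-0.048,0,-0.0005,0,0,0])

```text
clock: 15.83
eef_pos: [0.4782, 0.0904, 0.021]
tool_rot: [0.009, 1.0, 0.0, 0.0]
ft_force: [-1.1, 0.7, 4.5]
grip_width: 0.0253
```

```bash
python3 side.py 15
```

```text
green px [290.2 252.2] [295.  257.4] leftmost world [0.5204 0.0879 0.01  ] c [0.5141 0.0852 0.01  ]
red px [286.8 252.8] [309.8 261.6] leftmost world [0.5294 0.0897 0.002 ] c [0.5009 0.0902 0.002 ]
[0.4782 0.0904 0.021 ] [-2.07 -0.2   4.22] 88.99 0.02559815074082882 15.8833
```

View pics/s15.png

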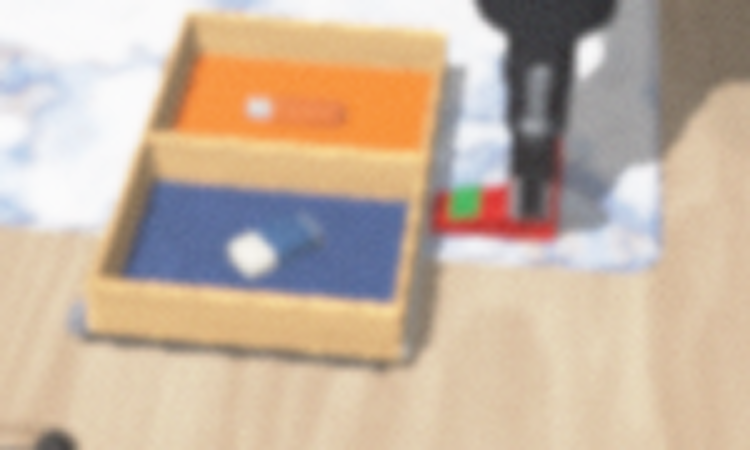

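Request:
apply_moves(plan=[-0.002,0,0,0,0,0,-0.004,0,0,0,0,0,-0.006,0,0,0,0,0,-0.006,0,0,0,0,0])

```text
clock: 16.22
eef_pos: [0.4814, 0.0903, 0.021]
tool_rot: [0.009, 1.0, 0.0, -0.002]
ft_force: [-9.3, 0.7, 12.8]
grip_width: 0.0253
```

Request:
apply_moves(plan=[-0.002,0,0,0,0,0,-0.004,0,0,0,0,0,-0.006,0,0,0,0,0,-0.006,0,0,0,0,0])

```text
clock: 16.55
eef_pos: [0.4859, 0.0901, 0.0211]
tool_rot: [0.009, 1.0, 0.0, -0.003]
ft_force: [-13.8, -0.1, 16.0]
grip_width: 0.0253
```

Request:
apply_moves(plan=[-0.002,0,0,0,0,0,-0.004,0,0,0,0,0,-0.006,0,0,0,0,0,-0.006,0,0,0,0,0])

```text
clock: 16.88
eef_pos: [0.4916, 0.09, 0.0209]
tool_rot: [0.009, 1.0, 0.0, -0.004]
ft_force: [-12.7, 0.5, 15.0]
grip_width: 0.0253
```

```bash
python3 side.py 16
```

```text
green px [286.8 251.6] [290.  256.8] leftmost world [0.5299 0.0864 0.01  ] c [0.5259 0.0845 0.01  ]
red px [287.  252.4] [304.6 261. ] leftmost world [0.5285 0.0947 0.002 ] c [0.5052 0.0898 0.002 ]
[0.4916 0.09   0.0209] [-13.23   0.52  16.18] 89.02 0.02544138242693785 16.9333
```

View pics/s16.png

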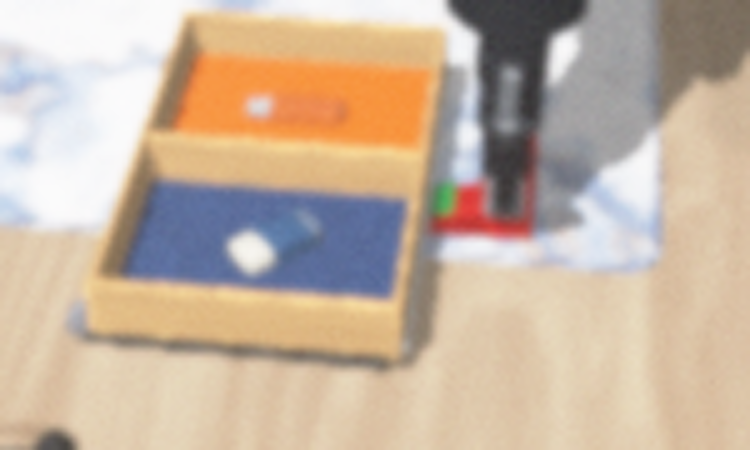

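Request:
apply_moves(plan=[0,0,-0.0005,0,-0.004,0,-0.001,0,-0.001,0,-0.008,0,-0.003,0,-0.001,0,-0.008,0,-0.005,0,-0.001,0,-0.008,0,-0.005,0,-0.001,0,-0.008,0,-0.005,0,-0.001,0,-0.008,0])

```text
clock: 17.43
eef_pos: [0.4967, 0.0897, 0.0209]
tool_rot: [0.009, 1.0, -0.0, 0.0]
ft_force: [-8.3, 0.2, 8.8]
grip_width: 0.025
```

```bash
python3 side.py 17
```

```text
green px [286.8 252.4] [288.  256.2] leftmost world [0.5295 0.0915 0.01  ] c [0.5283 0.0847 0.01  ]
red px [286.6 252.2] [302.8 260.8] leftmost world [0.5295 0.0957 0.002 ] c [0.5089 0.0888 0.002 ]
[0.4967 0.0897 0.0209] [-9.08  0.17  9.  ] 89.01 0.025334004424655075 17.4833
```

View pics/s17.png

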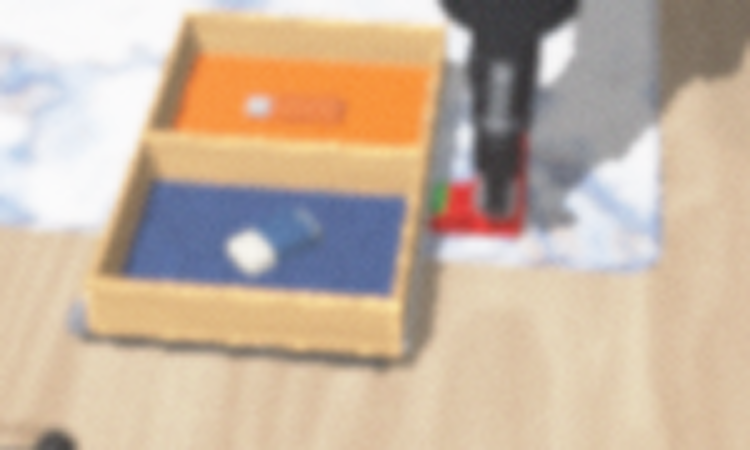

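```bash
python3 - <<'E'
from h import *
s=optics.camera("side")
A=cast(s,[(295.0,254.5),(312.6,256)],.0165);print("s15/s14 green rear edge",A.round(4), "-> nose-TCP", A[0,0]+.05-.4782, A[1,0]+.05-.4299)
A=cast(s,[(288,254)],.0165);print("now",A.round(4),"nose",A[0,0]+.05)
cv2.imwrite("pics/lip.png",cv2.resize(s["pixels"][265:295,265:305,::-1],None,fx=16,fy=16,interpolation=cv2.INTER_CUBIC))
cv2.imwrite("pics/grn.png",cv2.resize(s["pixels"][240:270,275:315,::-1],None,fx=16,fy=16,interpolation=cv2.INTER_CUBIC))
E
```

```text
s15/s14 green rear edge [[0.5071 0.0911 0.0165]
 [0.4589 0.092  0.0165]] -> nose-TCP 0.07889956027138206 0.07895302945439348
now [[0.5264 0.0912 0.0165]] nose 0.5763651713803094
```

View pics/lip.png

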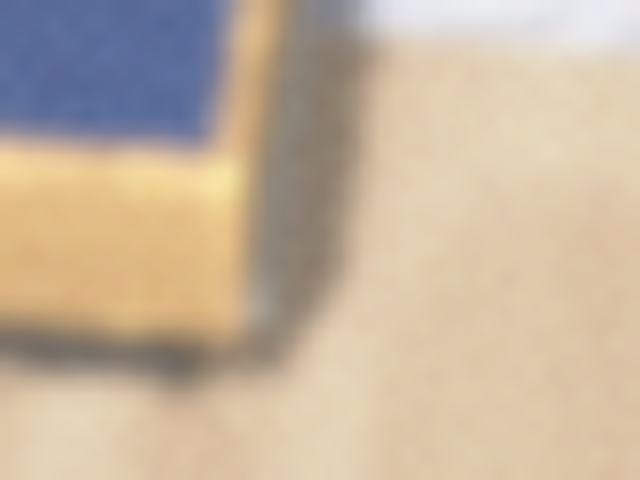

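View pics/grn.png

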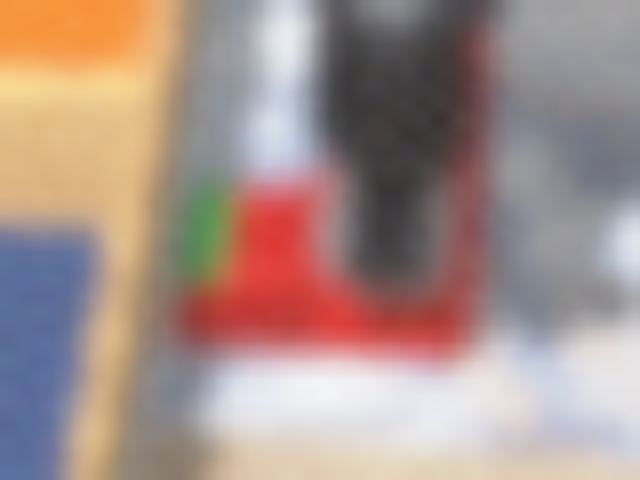

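```bash
python3 - <<'E'
from h import *
s=optics.camera("side")
A=cast(s,[(280.9,283.6)],.017);print("lip end",A.round(4), "mid lip x ~",A[0,0]-.0175*.12)
# rod front edge where green starts (crop 185/16+275-.5, 230/16+240-.5)
for z in (.0145,.017): print(cast(s,[(286.1,253.9)],z).round(4))
# tilt from heights of front-left corner: front-top corner crop(240,165)
for z in (.044,.046,.0485): print(z,cast(s,[(240/16+264.5,165/16+264.5)],z).round(4))
E
```

```text
lip end [[0.5352 0.2082 0.017 ]] mid lip x ~ 0.5330517889329508
[[0.5317 0.089  0.0145]]
[[0.5316 0.0919 0.017 ]]
0.044 [[0.5393 0.2057 0.044 ]]
0.046 [[0.5391 0.2078 0.046 ]]
0.0485 [[0.5389 0.2105 0.0485]]
```

Nose minus TCP is 79 mm, so the nose is at x≈0.576. The lip is at 0.533–0.5355, which puts it about 41 mm in, mid green band. One last check for stability and bystanders before handing in.

Request:
apply_moves(plan=[0,0,0,0,0,0,0,0,0,0,0,0,0,0,0,0,0,0,0,0,0,0,0,0,0,0,0,0,0,0,0,0,0,0,0,0])

```text
clock: 18.08
eef_pos: [0.4967, 0.0898, 0.021]
tool_rot: [0.009, 1.0, -0.0, 0.0]
ft_force: [-9.1, 0.2, 8.9]
grip_width: 0.0256
```

```bash
python3 side.py 18; python3 - <<'E'
from h import *
s=optics.camera("side");cv2.imwrite("pics/sf.png",s["pixels"][:,:,::-1])
t=optics.camera("top");cv2.imwrite("pics/tf.png",cv2.resize(t["pixels"][120:280,130:450,::-1],None,fx=2.5,fy=2.5))
a=cv2.imread("pics/s14.png").astype(int);b=cv2.imread("pics/s18.png").astype(int)
# blue floor lower edge shift, start of push vs now
for n in ("s14","s18"):
    h=cv2.cvtColor(cv2.imread(f"pics/{n}.png"),cv2.COLOR_BGR2HSV);m=cv2.inRange(h,np.array((105,80,40)),np.array((125,255,200)))
    print(n,[ (np.where(m[:,x])[0].max()/5).round(1) for x in (150,200,300,360,385)])
E
```

```text
green px [286.8 252.2] [288. 256.] leftmost world [0.5298 0.0872 0.01  ] c [0.5282 0.0838 0.01  ]
red px [286.6 252.2] [302.8 260.8] leftmost world [0.5296 0.094  0.002 ] c [0.509  0.0888 0.002 ]
[0.4967 0.0897 0.0209] [-8.73  0.09  8.38] 89.01 0.025685726430084724 18.1333
s14 [np.float64(54.6), np.float64(55.8), np.float64(57.4), np.float64(58.6), np.float64(59.0)]
s18 [np.float64(54.4), np.float64(55.4), np.float64(56.6), np.float64(57.6), np.float64(57.4)]
```

View pics/sf.png

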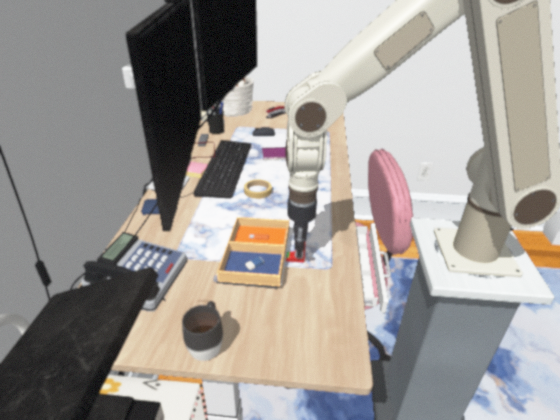

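View pics/tf.png

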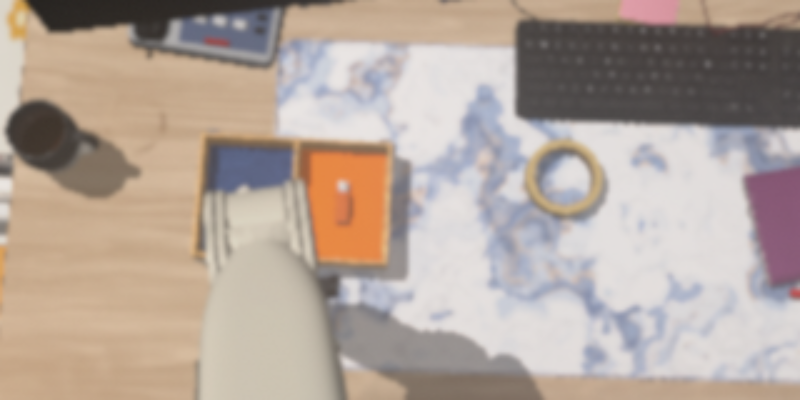

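The floor edge has risen 0.2 px at the hinge side and about 1.3 px at the front, consistent with a lift of about 4 mm. The pose and forces are steady, and the mug (42,135) and tape (565,178) are at the same crop pixels as at the start.

```bash
python3 -c "
from workcell import bot
print(bot.job_done())"
```

```text
the job is handed in; nothing more can be done
None
```

The job is done and handed in at about 18 s of the 70 s. `job_done()` gives no verdict, so the result below rests on my own checks.

- **Sorting:** The eraser lies on the blue floor and the memory stick on the orange floor. I saw both there in the wrist and side pictures after release.
- **Wedge:** I took it by the upright grip, set it flat on the desk and pushed it under the middle of the lip. I am still holding it there.

**Last checks**
- **Insertion:** The nose is about 41 mm past the lip. My lip estimates from different views disagreed by 2–3 mm (x 0.533 to 0.5355), so the true figure is 40–43 mm. That is still near the middle of the green band.
- **Lift:** The tray's front edge rose about 1.3 px in the side view against 0.2 px at the hinge side, roughly 4 mm. I judged this only from that shift.
- **Hold:** The pose and forces were steady over the last half second, with about 9 N back and 9 N down onto the desk. The gripper is clear of the tray, and the mug and tape roll had not moved.

**What went wrong**
- One move overshot by about 4 cm while I was carrying the wedge, because I repeated a relative target. Nothing was touched, and I corrected it.
- Partway through the push the tool pitched about 0.5° nose-down and pressed with about 16 N. I levelled it before the final push.

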